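Make up two stationery gift sets

TASK

Make up the two gift sets. In the teal tray, lay the green tin flat in the large compartment with the yellow tape roll lying flat on the middle of the tin, and stand the blue-capped ink jar in the small compartment; in the coral tray, stand the wooden stamp upright in the large compartment and the red-capped ink jar in the small one. Set each thing down gently rather than dropping it, keep the jars upright, and leave the pink roll, the pencil pot and the bell where they are.

Things in the scene. Friction and masses are not known exactly. Their poses are not given: they have to be found in the camera images.
- teal_tray: Dark teal gift tray. Fixed, 94 (x) by 194 (y) by 14 mm high; floor 4 mm thick, 10 mm deep inside, walls and divider 4 mm. Origin: centre of the underside, z up, y along its length. The divider makes a large compartment (86 by 115 mm along y), centre at y = -35.5 mm, and a small one (86 by 67 mm along y), centre at y = +59.5 mm.
- coral_tray: Coral (salmon red) gift tray. Fixed, 94 (x) by 194 (y) by 14 mm high; floor 4 mm thick, 10 mm deep inside, walls and divider 4 mm. Origin: centre of the underside, z up, y along its length. The divider makes a large compartment (86 by 115 mm along y), centre at y = +35.5 mm, and a small one (86 by 67 mm along y), centre at y = -59.5 mm.
- tin: Flat closed green metal tin with a cream panel on its top and a thin steel line round it, 58 mm (x) by 90 mm (y) by 24 mm high. Origin: centre of its underside, z up, y along its length. Loose, about 120 g.
- yellow_tape: Yellow roll of craft tape lying flat, a disc 56 mm across and 24 mm high with a brown cardboard core (the core is not open: grip it round the outside). Origin: centre of its underside, z up. Loose, about 50 g.
- pink_tape: Pink roll of craft tape lying flat, a disc 56 mm across and 24 mm high with a brown cardboard core (the core is not open: grip it round the outside). Origin: centre of its underside, z up. Loose, about 50 g. Not wanted: it stays where it is.
- blue_ink: Blue-capped squat round ink jar, body 44 mm across and 38 mm high with a white label band, on it a bright blue cap 34 mm across and 14 mm high, 52 mm high in all; the glass looks navy. Origin: centre of its underside, z up. Loose, about 130 g.
- red_ink: Red-capped squat round ink jar, body 44 mm across and 38 mm high with a white label band, on it a red cap 34 mm across and 14 mm high, 52 mm high in all; the glass looks dark wine red. Origin: centre of its underside, z up. Loose, about 130 g.
- stamp: Wooden hand stamp standing on its rubber: a pale base 46 by 46 by 20 mm high and, in its middle, an upright round handle 22 mm across from 20 to 58 mm height, with a dark rounded top 25 mm across up to 68 mm. Origin: centre of its underside, z up. Loose, about 80 g.
- pencil_pot: White ceramic pot, 72 mm across and 75 mm high, with short coloured pencils up to 101 mm. Origin: centre of its underside. Loose; not part of the job.
- bell: Brass counter bell on a black foot, 72 mm across and 50 mm high. Origin: centre of its underside. Loose; not part of the job.
Mind the look-alikes: they are no part of the job. What is shaped like the yellow_tape but white is not meant.

How it is judged:
By the outcome, as a careful person would: the job done as asked, in the order asked, and still so for the second after the job is handed in, with the robot touching nothing.
It also fails if it takes over 128 s, if anything falls off the work surface, if the arm or the gripper's body presses on something with over 40 N, if the wrist force passes 120 N, or if a joint passes its speed limit or range.

ROBOT

A 6-joint arm with a two-finger parallel gripper is mounted at the origin on the work surface. World frame = base frame: x ahead of the robot, y to its left, z up, the work surface at z = 0. Lengths are in m, angles in rad, forces in N, time in s.
With the tool pointing down it reaches from about 0.25 to 0.775 m from the base axis. Payload 4 kg.
Tool frame: the origin (TCP) lies midway between the tips of the shut fingers; the grasp point (between the pads) lies 19 mm behind it; z points along the fingers, y is the line along which they close (so a half turn about z gives the same grasp; the last joint's range is limited). The gripper opens to 94 mm and grips with 3 to 60 N. Pads are 16 mm wide; open, the fingers measure 119 mm over their backs; the gripper's body (75 mm by 177 mm) begins 78 mm behind the grasp point.
Start: joints at [-1.42, 0.087, 1.371, -0, 1.684, -0.103], TCP at [0.138, -0.532, 0.206] pointing down, gripper open.
Joint ranges: [-3.1, 3.1], [-0.76, 2.03], [0.27, 2.55], [-1.08, 4.22], [0.17, 2.65], [-2.57, 2.57]. Speed limits (rad/s): [2.79, 2.79, 3.14, 3.14, 3.14, 3.14].

INTERFACE

Orientations are given as [roll, pitch, yaw] about the fixed x, y, z axes, in that order (R = Rz(yaw) Ry(pitch) Rx(roll)).
In Python, from bench import robot gives the robot as it stands.
- The arm moves only by the tool servo_tool, never from a script. Its argument "moves" is a list of rows, each a list of 5 numbers: the shift along the tool's x, y, z in units of 25 mm (1.0 is 25 mm), then the turn about the tool's z in units of 6 degrees (1.0 is 6 degrees), then the closure, from 0 (fully open) to 1 (shut). In form: [[dx, dy, dz, yaw, gripper], ...]. A call has 1 to 10 rows; each row is the pose to reach, as a shift and turn from the pose commanded when the call began, along the tool's axes at that moment; what a row does not reach only later rows make up. A row lasts 1/12 s, in which the tool goes at most 41.7 mm and 7.16 degrees, less where a joint would pass 70% of its speed; a pose out of reach is approached as far as the arm can. A call with a gripper value outside its range is refused whole. The fingers move at their own pace and stop on an object; the grip force is fixed at half the most. Time passes only in rows, so rows that repeat a pose let the fingers close. It gives the time, the measured TCP pose, the force, the opening and the grip force at its end, in the units of the state.
- robot.get_obs(): the state, without advancing time (a new reading comes with each control period).
- robot.snapshot(name): name is "scene" or "side" or "wrist"; returns a dict with "image" (420x560x3 uint8, blue, green, red), "fx", "fy", "cx", "cy" (pixels), "k1" (the pictures are not rectified: a ray, as slopes to the right and down, at radius r is drawn at 1 + k1 r^2 times it, then the intrinsics apply), "eye" and "orientation" of the camera in the world; the wrist camera has in their place "T_tool_cam" (4x4, takes a point from camera to tool coordinates, whose origin is the TCP and whose axes are the flange's). Camera axes: x right, y down, z forward; pixel columns grow to the right and rows downward; lengths in m; the calibration is good to about 2 mm. A picture is of the moment at which its call begins: read the wrist's pose just before it. There is no depth.
- robot.close_job(): hands the job in; it is judged then, once.
The state is a dict: "time": time; "joint_positions": joint angles; "qvel": joint speeds; "joint_torque": joint torques, N m; "tool_pos": TCP position; "ee_rot": TCP orientation; "wrist_force": force on the tool from outside, world axes, zero at the start; "wrist_torque": the same for the moment, N m; "width": finger opening in m; "finger_force": force on a finger pad.
Only numpy, scipy, OpenCV 4.12 (cv2) and the standard library are available. Lean on these libraries where they do the work, as an engineer would, in place of code of your own. Each camera call takes 0.05 s, during which the arm holds its last target. There are 200 camera calls.

## Working session

There is one attempt and no reset: what is moved stays moved. The work goes in short steps, Python scripts to look and compute and a tool call to move; the robot and the scene stay as the last step left them, time stands still between calls to the robot, and variables do not carry over. Pictures are saved under pics/ and viewed, at most 14 in all, crops included, and the job is handed in when it is done.

Besides the shell and the picture viewer there is one more tool, called after "Emit:" as a command line: name --pt "numbers of a row" for each row, then --argument value for the rest. servo_tool: Moves the arm, as the interface text tells. Its arguments: {"type":"object","properties":{"moves":{"type":"array"}},"required":["moves"]}

```bash
mkdir -p pics; ls
python3 - <<'E'
from bench import robot
import cv2
o=robot.get_obs(); print({k:o[k] for k in('time','tool_pos','ee_rot','width')})
for n in('scene','side'):
    s=robot.snapshot(n); cv2.imwrite(f'pics/{n}0.png',s['image']); print({k:v for k,v in s.items() if k!='image'})
s=robot.snapshot('wrist');print(s['T_tool_cam'])
E
```

```text
pics
{'time': 0.0, 'tool_pos': array([ 0.13800225, -0.53185094,  0.20432755]), 'ee_rot': array([-3.13944568e+00, -2.06400866e-04,  2.53758124e-01]), 'width': 0.09385828272051185}
{'fx': 491.4136189752594, 'fy': 491.4136189752594, 'cx': 281.64376746208177, 'cy': 215.83758961866377, 'k1': -0.1593642004621287, 'eye': array([ 1.2504043 , -0.41790861,  0.876206  ]), 'orientation': array([-2.33356061,  0.01716224,  1.05047956])}
{'fx': 396.4781692365232, 'fy': 396.4781692365232, 'cx': 274.80173613809023, 'cy': 208.79514212868247, 'k1': -0.056822467199727764, 'eye': array([-1.94144726e-05,  5.96668401e-01,  6.66305607e-01]), 'orientation': array([-2.26372214,  0.00305367, -2.44938302])}
[[-2.97034892e-04 -9.62395815e-01 -2.71650891e-01  7.86738456e-02]
 [ 9.99999956e-01 -2.82516609e-04 -9.25528966e-05  8.95251233e-05]
 [ 1.23266320e-05 -2.71650906e-01  9.62395857e-01 -1.79771947e-01]
 [ 0.00000000e+00  0.00000000e+00  0.00000000e+00  1.00000000e+00]]
```

View pics/scene0.png

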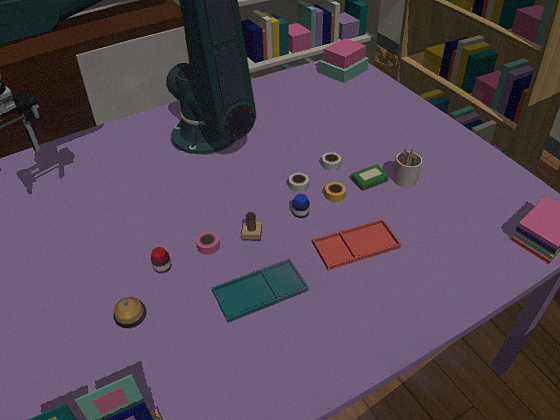

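View pics/side0.png

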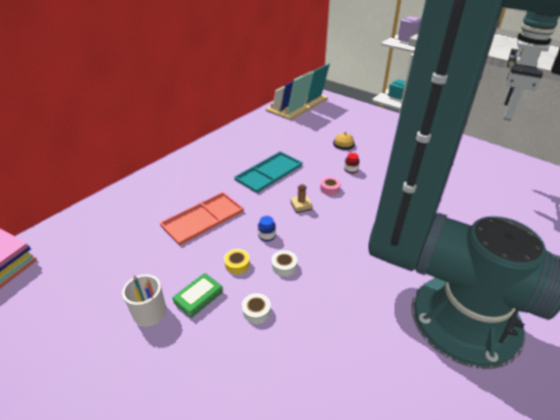

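The scene view shows:
- teal tray at (260,290)
- coral tray at (356,244)
- green tin (370,177)
- yellow roll (335,191)
- two white look-alike rolls at (299,182) and (331,160)
- blue jar (301,205)
- stamp (251,228)
- pink roll (208,243)
- red jar (160,260)
- bell (129,311)
- pot (407,168)

The side view agrees. Next I'll measure their positions.

```bash
cat > h.py <<'E'
import numpy as np, cv2
from scipy.spatial.transform import Rotation as Ro
from bench import robot
def R(e): return Ro.from_euler('xyz',e).as_matrix()
def snap(n):
    o=robot.get_obs(); s=robot.snapshot(n)
    if n=='wrist':
        T=np.array(s['T_tool_cam']); Rt=R(o['ee_rot'])
        s['R']=Rt@T[:3,:3]; s['eye']=Rt@T[:3,3]+o['tool_pos']
    else: s['R']=R(s['orientation'])
    return s
def cast(s,px,z):
    K=np.array([[s['fx'],0,s['cx']],[0,s['fy'],s['cy']],[0,0,1]])
    p=cv2.undistortPoints(np.float64(px).reshape(-1,1,2),K,np.array([s['k1'],0,0,0.]))[:,0]
    d=np.c_[p,np.ones(len(p))]@s['R'].T
    return (s['eye']+d*((z-s['eye'][2])/d[:,2])[:,None])[:,:2]
def blobs(s,lo,hi,amin=40):
    m=cv2.inRange(cv2.cvtColor(s['image'],cv2.COLOR_BGR2HSV),np.array(lo),np.array(hi))
    c,_=cv2.findContours(m,cv2.RETR_EXTERNAL,cv2.CHAIN_APPROX_NONE)
    return sorted([k for k in c if cv2.contourArea(k)>amin],key=cv2.contourArea)[::-1]
def cen(c):
    m=cv2.moments(cv2.convexHull(c)); return [m['m10']/m['m00'],m['m01']/m['m00']]
def rect(s,c,z):
    (x,y),(w,h),a=cv2.minAreaRect(np.float32(cast(s,c.reshape(-1,2),z)*1000))
    if w>h: w,h,a=h,w,a+90   # a = direction of short side
    return np.round([x,y,w,h,(a+90)%180-90],1)
def rows(dst,yaw=None,frm=None):
    "tool-axes units from pose to (x,y,z), yaw deg"
    o=robot.get_obs(); Rt=R(o['ee_rot']); d=Rt.T@(np.array(dst)-o['tool_pos'])/.025
    y=np.degrees(o['ee_rot'][2]); t=0
    if yaw is not None: t=-(((yaw-y)+90)%180-90)/6
    return np.round(np.r_[d,t],2), np.round(y,1)
E
cat > m.py <<'E'
from h import *
C={'teal':((82,90,40),(98,255,255),.014),'coral':((0,110,90),(9,215,255),.014),'green':((50,90,60),(75,255,255),.024),
'yellow':((22,120,90),(32,255,255),.012),'pink':((165,60,120),(179,150,255),.012),'blue':((112,170,60),(125,255,255),.045),
'red':((175,180,80),(180,255,255),.045),'red2':((0,190,80),(5,255,255),.045),'white':((10,5,120),(40,70,255),.012)}
for n in('scene','side'):
    s=snap(n)
    for k,(lo,hi,z) in C.items():
        for c in blobs(s,lo,hi,60)[:5]:
            p=cen(c); print(n,k,np.round(p),int(cv2.contourArea(c)),np.round(cast(s,[p],z)[0]*1000,1),rect(s,c,z))
E
python3 m.py
```

```text
scene teal [258. 290.] 2742 [ 639.3 -145.2] [ 637.  -138.9  101.9  194.1   -4.4]
scene teal [ 56. 414.] 328 [ 711.7 -618.4] [ 704.7 -622.7   31.3   93.9  -25.4]
scene teal [281.  33.] 266 [-532.8  581.6] [-537.5  592.9   67.4  451.1   66.3]
scene teal [359.  14.] 222 [-537.4 1008.7] [-518.5 1011.5   85.8  430.2   60.4]
scene teal [483.  54.] 109 [  47.9 1208.3] [4.800e+01 1.210e+03 4.570e+01 1.286e+02 3.000e-01]
scene coral [356. 244.] 2384 [635.5 122.9] [634.3 126.  102.2 195.7  -9.5]
scene green [371. 176.] 427 [457.5 301.5] [ 4.572e+02  3.037e+02  7.060e+01  8.820e+01 -2.000e-01]
scene yellow [274.  35.] 203 [-530.4  548.6] [-542.3  559.    41.2  455.    64. ]
scene yellow [437.  49.] 99 [ -75.  1063.5] [ -84.3 1060.6   65.2  125.6   40.9]
scene yellow [335. 191.] 89 [449.8 190.2] [450.9 192.8  53.5  73.4  74.8]
scene yellow [476.  46.] 60 [ -25.8 1250. ] [ -26.1 1249.8   33.   127.9    0. ]
scene pink [544. 220.] 1139 [825.1 602.5] [834.5 621.4 115.7 158.3  11.3]
scene pink [345.  47.] 364 [-276.8  737.7] [-279.4  740.1  112.4  146.4   17.1]
scene pink [110. 400.] 360 [ 732.3 -51
[... 1692 characters left out ...]
[266. 226.] 89 [453.9  82.5] [453.8  82.5  30.5  34.5  41.3]
side red [352. 159.] 79 [ 451.1 -295.9] [ 452.  -296.8   28.7   52.2   30.5]
side red2 [131.  86.] 45279 [1419.5 -206.7] [2001.2 -887.5 1827.9 3034.9   69.1]
side red2 [312.   7.] 211 [ 1627.1 -1747.8] [ 1633.9 -1740.2   205.9   424.9    33.8]
side white [521.  87.] 9789 [  213.8 -1309.6] [  316.9 -1785.5   354.9  2183.1     9.3]
side white [371.  43.] 6473 [  991.5 -1405.1] [ 1185.6 -1615.6   663.4  1901.1    20.6]
side white [145. 300.] 1360 [524.2 383.8] [528.7 384.2  72.5 132.6  61.1]
side white [284. 263.] 333 [367.9 123.6] [369.1 122.6  48.8  65.8  39.5]
side white [197. 291.] 319 [459.9 299.1] [460.2 298.7  31.1  61.7  -1.6]
```

Emit:
servo_tool --pt "1.5 -1.2 0 -1 0" --pt "3 -2.4 0 -2 0" --pt "4.5 -3.6 0 -3 0" --pt "6 -4.8 0 -4 0" --pt "7.5 -6 0 -5 0" --pt "9 -7.2 0 -6 0" --pt "10.5 -8.4 0 -7 0" --pt "12 -9.6 0 -8 0" --pt "13.5 -10.8 0 -9 0" --pt "14.8 -12 0 -10 0"

```text
time: 1.08
tool_pos: [0.3875, -0.1962, 0.2056]
ee_rot: [3.141, 0.0, 1.306]
wrist_force: [0.5, -1.3, 0.8]
width: 0.094
finger_force: 0.0
```

```bash
python3 -c "
from h import *
print(robot.get_obs()['tool_pos'],robot.get_obs()['joint_positions'],rows((.45,.305,.2),89))"
```

```text
[ 0.38746116 -0.19615705  0.20564762] [-5.99316622e-01 -1.74946881e-01  1.62243874e+00 -3.62279285e-05
  1.69312176e+00 -3.34468617e-01] (array([20.  , -2.83,  0.22, -2.36]), np.float64(74.8))
```

Emit:
servo_tool --pt "1.6 -0.3 0 -0.5 0" --pt "3.2 -0.6 0 -1 0" --pt "4.8 -0.9 0 -1.5 0" --pt "6.4 -1.2 0 -2 0" --pt "8 -1.5 0 -2.4 0" --pt "9.6 -1.8 0 -2.4 0" --pt "11.2 -2.1 0 -2.4 0" --pt "12.8 -2.4 0 -2.4 0" --pt "14.4 -2.7 0 -2.4 0" --pt "16 -3 0 -2.4 0"

```text
time: 1.92
tool_pos: [0.4205, 0.2096, 0.2056]
ee_rot: [3.141, 0.0, 1.553]
wrist_force: [0.5, 0.4, -0.3]
width: 0.0941
finger_force: 0.0
```

Emit:
servo_tool --pt "1 0 0 0 0" --pt "1.4 0 0 0 0" --pt "1.4 0 0 0 0" --pt "1.4 0 0 0 0" --pt "1.4 0 0 0 0"

```text
time: 2.33
tool_pos: [0.4217, 0.2411, 0.2055]
ee_rot: [3.141, 0.001, 1.551]
wrist_force: [0.6, -1.0, 0.3]
width: 0.0939
finger_force: 0.0
```

```bash
cat > w.py <<'E'
import sys
from h import *
s=snap('wrist'); cv2.imwrite('pics/%s.png'%sys.argv[1],s['image'])
C={'green':((45,90,40),(80,255,255),.024),'yellow':((22,120,90),(32,255,255),.024),'blue':((110,150,60),(126,255,255),.052),'red':((174,160,80),(180,255,255),.052)}
for k in sys.argv[2:]:
    lo,hi,z=C[k]
    for c in blobs(s,lo,hi,300)[:2]:
        p=cen(c); print(k,np.round(p),int(cv2.contourArea(c)),np.round(cast(s,[p],z)[0]*1000,1),rect(s,c,z))
E
python3 w.py w1 green yellow; python3 -c "
from h import *
print(robot.get_obs()['tool_pos'],robot.get_obs()['ee_rot'],rows((.45,.305,.2),89))"
```

```text
green [312. 125.] 4531 [450.2 307. ] [450.3 305.7  56.7  87.6  -1.2]
yellow [314. 231.] 1835 [451.6 190.6] [452.3 189.9  54.4  59.6  -1.2]
[0.42183546 0.24096545 0.20558369] [3.14130315e+00 6.27502949e-04 1.55013272e+00] (array([ 2.58,  1.07,  0.22, -0.03]), np.float64(88.8))
```

View pics/w1.png

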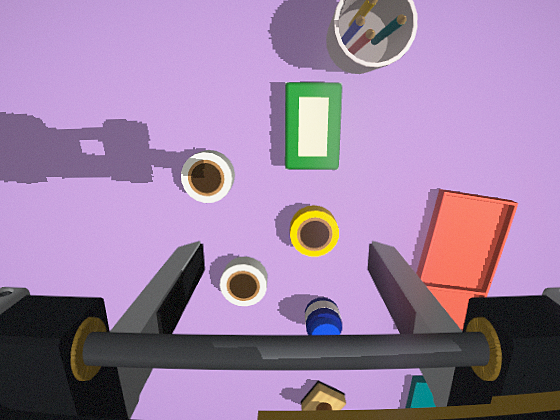

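The wrist view shows the tin at (313,125), yellow roll (314,231), white rolls (207,177) and (243,280), and the pot (375,30). The tin comes out at (450,306) mm, which agrees with the fixed views. I'll go to it and descend.

Emit:
servo_tool --pt "1.3 0.5 0.5 0 0" --pt "2.6 1.12 1.5 0 0" --pt "2.62 1.12 3 0 0" --pt "2.62 1.12 4.5 0 0" --pt "2.62 1.12 6 0 0" --pt "2.62 1.12 7 0 0" --pt "2.62 1.12 7.5 0 0" --pt "2.62 1.12 7.74 0 0" --pt "2.62 1.12 7.74 0 0"

```text
time: 3.13
tool_pos: [0.4509, 0.3064, 0.0115]
ee_rot: [-3.141, 0.001, 1.551]
wrist_force: [-0.2, 0.1, 0.3]
width: 0.0939
finger_force: 0.0
```

Emit:
servo_tool --pt "0 0 0 0 1" --pt "0 0 0 0 1" --pt "0 0 0 0 1" --pt "0 0 0 0 1" --pt "0 0 0 0 1" --pt "0 0 0 0 1" --pt "0 0 0 0 1" --pt "0 0 0 0 1"

```text
time: 3.8
tool_pos: [0.4511, 0.3077, 0.0126]
ee_rot: [3.141, -0.0, 1.552]
wrist_force: [-0.2, -0.6, 3.5]
width: 0.0576
finger_force: 30.0
```

Emit:
servo_tool --pt "0 0 -0.3 0 1" --pt "0 0 -1 0 1" --pt "0 0 -2 0 1" --pt "0 0 -3.2 0 1" --pt "-0.6 0.2 -4.4 0 1" --pt "-1.6 0.6 -5.4 0 1" --pt "-2.8 1.1 -6 0 1" --pt "-4 1.6 -6 0.1 1" --pt "-5.2 2.1 -6 0.2 1" --pt "-6.4 2.6 -6 0.3 1"

```text
time: 4.63
tool_pos: [0.513, 0.145, 0.1624]
ee_rot: [3.141, 0.0, 1.521]
wrist_force: [0.4, -0.1, -2.2]
width: 0.0577
finger_force: 30.0
```

Emit:
servo_tool --pt "-1.2 0.5 0 0.1 1" --pt "-2.4 1 0 0.2 1" --pt "-3.6 1.5 0 0.2 1" --pt "-4.8 2 0 0.2 1" --pt "-6 2.5 0 0.2 1" --pt "-7.2 3 0 0.2 1" --pt "-8.4 3.5 0 0.2 1" --pt "-9.6 4 0 0.2 1" --pt "-10.6 4.4 0 0.2 1" --pt "-11.2 4.6 0 0.2 1"

```text
time: 5.47
tool_pos: [0.6139, -0.142, 0.1611]
ee_rot: [-3.14, 0.001, 1.497]
wrist_force: [-0.3, 0.2, -2.2]
width: 0.0577
finger_force: 30.0
```

Emit:
servo_tool --pt "-0.6 0.15 0 0 1" --pt "-1 0.2 0 0 1" --pt "-1 0.2 0 0 1" --pt "-1 0.2 0 0 1"

```text
time: 5.8
tool_pos: [0.6167, -0.1637, 0.1619]
ee_rot: [-3.141, -0.001, 1.5]
wrist_force: [-0.3, 0.4, -1.2]
width: 0.0577
finger_force: 30.0
```

```bash
python3 w.py w2; python3 -c "
from h import *
print(robot.get_obs()['tool_pos'],rows((.6293,-.1684,.0165),85.7))"
```

```text
[ 0.61672442 -0.16321307  0.16210152] (array([-0.18,  0.52,  5.82,  0.05]), np.float64(86.0))
```

View pics/w2.png

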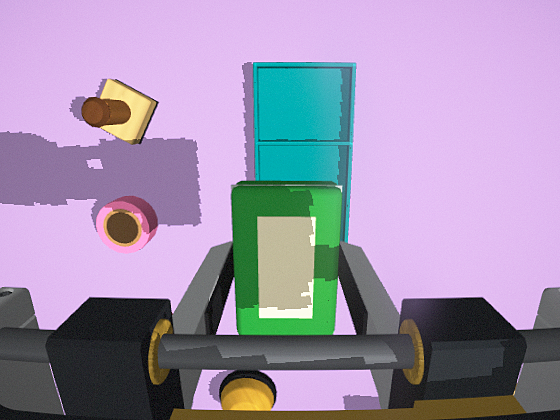

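The wrist view shows the held tin, the teal tray with far corners at about (253,62) and (355,63), and its divider at row 143. The stamp is at (100,110) and its base at (128,112). I'll cast the tray corners.

Run:
```python
from h import *
s=snap('wrist')
m=cv2.inRange(cv2.cvtColor(s['image'],cv2.COLOR_BGR2HSV),np.array((82,80,40)),np.array((98,255,255)))
c=max(cv2.findContours(m,0,1)[0],key=cv2.contourArea)[:,0]
L=[];Rr=[]
for v in range(75,175,4):
    u=np.where(m[v])[0]; L.append((u.min(),v)); Rr.append((u.max()+1,v))
T=[(u,np.where(m[:,u])[0].min()) for u in range(262,350,4)]
for n,P in(('L',L),('R',Rr),('T',T)):
    q=cast(s,P,.014)*1000; vx,vy,x,y=cv2.fitLine(np.float32(q),cv2.DIST_HUBER,0,.01,.01).ravel()
    print(n,np.round([x,y],1),'ang',round(float(np.degrees(np.arctan2(vy,vx))),2))
    print(np.round(q[[0,-1]],1))
print('div',cast(s,[(300,143),(300,146)],.014)*1000)
st=cast(s,[(100,110)],.062)*1000; print('stamp',st)
for c in blobs(s,(15,60,120),(30,160,255),300): print('base',cen(c),rect(s,c,.02))
```

```text
L [591.6 -90. ] ang 86.09
[[ 594.4  -48.8]
 [ 588.2 -137.1]]
R [684.7 -97. ] ang 85.95
[[ 688.2  -55. ]
 [ 681.3 -143.6]]
T [630.5 -40.9] ang -3.94
[[603.5 -39. ]
 [679.4 -44.9]]
div [[ 633.36963985 -113.33705365]
 [ 633.19956011 -116.16720099]]
stamp [[471.36213243 -69.81456674]]
base [124.40630836273085, 111.42083419796639] [470.2 -71.8  47.   49.6  57.2]
base [122.03728813559322, 227.68280871670703] [ 447.7 -184.    38.2   38.8   36.9]
```

Emit:
servo_tool --pt "-0.15 0.3 0.2 0 1" --pt "-0.3 0.64 1 0 1" --pt "-0.3 0.64 2 0 1" --pt "-0.3 0.64 3.2 0 1" --pt "-0.3 0.64 4.2 0 1" --pt "-0.3 0.64 4.9 0 1" --pt "-0.3 0.64 5.3 0 1" --pt "-0.3 0.64 5.5 0 1" --pt "-0.3 0.64 5.6 0 1" --pt "-0.3 0.64 5.6 0 1"

```text
time: 6.73
tool_pos: [0.6331, -0.1729, 0.0226]
ee_rot: [3.14, 0.0, 1.5]
wrist_force: [0.8, -0.2, -1.5]
width: 0.0575
finger_force: 30.0
```

Emit:
servo_tool --pt "0 0 0.05 0 1" --pt "0 0 0.1 0 1" --pt "0 0 0.15 0 1" --pt "0 0 0.2 0 1" --pt "0 0 0.22 0 1" --pt "0 0 0.22 0 1"

```text
time: 7.23
tool_pos: [0.6325, -0.1731, 0.0167]
ee_rot: [3.141, 0.0, 1.5]
wrist_force: [0.0, -0.4, -0.3]
width: 0.0581
finger_force: 30.0
```

Emit:
servo_tool --pt "0 0 0.02 0 0.9" --pt "0 0 0.02 0 0.6" --pt "0 0 0.02 0 0.3" --pt "0 0 0.02 0 0" --pt "0 0 0.02 0 0" --pt "0 0 -0.5 0 0" --pt "0 0 -1.7 0 0" --pt "0 0 -3.2 0 0" --pt "0 0 -4.8 0 0" --pt "0 0 -5.5 0 0"

```text
time: 8.07
tool_pos: [0.6347, -0.1738, 0.162]
ee_rot: [3.131, 0.003, 1.5]
wrist_force: [0.1, 0.0, 2.6]
width: 0.0939
finger_force: 0.0
```

```bash
python3 w.py w3 green; python3 -c "
from h import *
o=robot.get_obs();print(o['tool_pos'],o['width'],rows((.452,.190,.155),90))
s=snap('scene')
for c in blobs(s,(50,90,60),(75,255,255)): print(rect(s,c,.028))
"
```

```text
green [282. 196.] 5334 [ 632.  -173.1] [ 631.8 -175.2   58.1   91.5   -4.5]
[ 0.63605143 -0.17423163  0.16495621] 0.09386716122740978 (array([14.01, -8.38,  0.21, -0.68]), np.float64(85.9))
[ 638.  -176.9   70.1   89.1   -4.3]
```

View pics/w3.png

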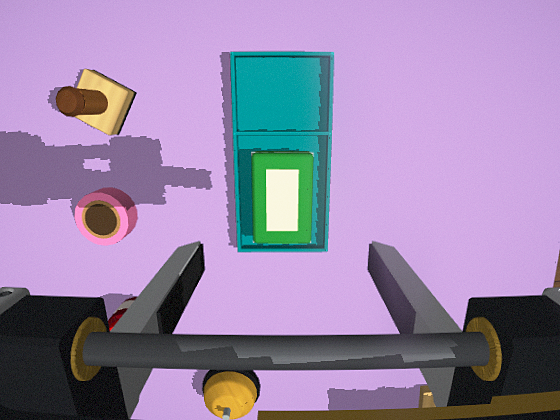

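The tin sits flat in the large compartment at (282,197), centred at about (632,-174) mm. Now the yellow roll.

Emit:
servo_tool --pt "1.4 -0.85 0 0 0" --pt "2.8 -1.7 0 0 0" --pt "4.2 -2.5 0 0 0" --pt "5.6 -3.35 0 0 0" --pt "7 -4.2 0 0 0" --pt "8.4 -5.05 0 0 0" --pt "9.8 -5.9 0 0 0" --pt "11.2 -6.7 0 0 0" --pt "12 -7.2 0 0 0" --pt "12 -7.2 0 0 0"

```text
time: 9.0
tool_pos: [0.4709, 0.1426, 0.1527]
ee_rot: [-3.138, -0.001, 1.506]
wrist_force: [0.1, -0.1, -0.0]
width: 0.0939
finger_force: 0.0
```

```bash
python3 w.py w4 yellow; python3 -c "
from h import *
o=robot.get_obs();print(o['tool_pos'],rows((.4515,.190,.006),86))
"
```

```text
yellow [263. 152.] 2866 [452.5 188.1] [452.3 187.5  54.4  54.9  -3.8]
[0.47226549 0.14058848 0.15273315] (array([ 1.92, -0.95,  5.87,  0.03]), np.float64(86.2))
```

Emit:
servo_tool --pt "0.8 -0.4 0 0 0" --pt "1.8 -0.9 0.5 0 0" --pt "1.84 -0.91 1.7 0 0" --pt "1.84 -0.91 3.2 0 0" --pt "1.84 -0.91 4.5 0 0" --pt "1.84 -0.91 5.4 0 0" --pt "1.84 -0.91 5.8 0 0" --pt "1.84 -0.91 5.87 0 0" --pt "1.84 -0.91 5.87 0 0.2"

```text
time: 9.8
tool_pos: [0.4549, 0.1857, 0.0069]
ee_rot: [-3.141, 0.001, 1.499]
wrist_force: [1.1, -0.6, 0.7]
width: 0.0902
finger_force: 0.0
```

Emit:
servo_tool --pt "0 0 0 0 1" --pt "0 0 0 0 1" --pt "0 0 0 0 1" --pt "0 0 0 0 1" --pt "0 0 0 0 1" --pt "0 0 0 0 1" --pt "0 0 0 0 1"

```text
time: 10.38
tool_pos: [0.455, 0.1867, 0.008]
ee_rot: [3.141, -0.0, 1.5]
wrist_force: [0.2, 0.2, 3.5]
width: 0.0554
finger_force: 30.0
```

```bash
python3 -c "
from h import *
o=robot.get_obs();print(o['tool_pos'],o['width'],o['finger_force'],rows((.632,-.174,.155),86))
"
```

```text
[0.45501396 0.18666347 0.00797307] 0.0553603167947912 30.001417994499207 (array([-1.389e+01,  8.090e+00, -5.880e+00, -1.000e-02]), np.float64(86.0))
```

Emit:
servo_tool --pt "0 0 -0.3 0 1" --pt "0 0 -1.2 0 1" --pt "0 0 -2.4 0 1" --pt "-0.5 0.3 -3.6 0 1" --pt "-1.5 0.9 -4.8 0 1" --pt "-2.7 1.6 -5.6 0 1" --pt "-4 2.3 -5.9 0 1" --pt "-5.3 3.1 -5.9 0 1" --pt "-6.6 3.9 -5.9 0 1" --pt "-7.9 4.6 -5.9 0 1"

```text
time: 11.22
tool_pos: [0.5562, -0.0204, 0.1553]
ee_rot: [3.141, 0.0, 1.5]
wrist_force: [-0.8, 1.4, -0.6]
width: 0.0556
finger_force: 30.0
```

Emit:
servo_tool --pt "-1.3 0.75 0 0 1" --pt "-2.6 1.5 0 0 1" --pt "-3.8 2.2 0 0 1" --pt "-4.8 2.8 0 0 1" --pt "-5.6 3.3 0 0 1" --pt "-6 3.5 0 0 1" --pt "-6 3.5 0 0 1" --pt "-6 3.5 0 0 1"

```text
time: 11.88
tool_pos: [0.6316, -0.174, 0.1543]
ee_rot: [-3.14, -0.001, 1.5]
wrist_force: [-0.2, 0.3, -0.6]
width: 0.0554
finger_force: 30.0
```

```bash
python3 w.py w5 yellow; python3 -c "
from h import *
o=robot.get_obs();print(o['tool_pos'],o['width'],rows((.632,-.1755,.036),86))
"
```

```text
yellow [286. 260.] 8610 [ 626.6 -235.2] [ 624.8 -237.9  103.8  114.6   16.9]
[ 0.63156228 -0.17325526  0.15462358] 0.0556193660862069 (array([-0.09,  0.03,  4.74, -0.  ]), np.float64(86.0))
```

Emit:
servo_tool --pt "-0.09 0.03 0.4 0 1" --pt "-0.09 0.03 1.2 0 1" --pt "-0.09 0.03 2.2 0 1" --pt "-0.09 0.03 3.2 0 1" --pt "-0.09 0.03 3.9 0 1" --pt "-0.09 0.03 4.3 0 1" --pt "-0.09 0.03 4.5 0 1" --pt "-0.09 0.03 4.55 0 1" --pt "-0.09 0.03 4.6 0 1" --pt "-0.09 0.03 4.65 0 1"

```text
time: 12.77
tool_pos: [0.6337, -0.1769, 0.0403]
ee_rot: [3.138, 0.001, 1.5]
wrist_force: [0.1, 0.9, -1.2]
width: 0.0555
finger_force: 30.0
```

Emit:
servo_tool --pt "0 0 0.03 0 1" --pt "0 0 0.06 0 1" --pt "0 0 0.09 0 1" --pt "0 0 0.09 0 1"

```text
time: 13.1
tool_pos: [0.6327, -0.1769, 0.0364]
ee_rot: [3.141, 0.0, 1.5]
wrist_force: [0.1, -0.2, -1.3]
width: 0.0553
finger_force: 30.0
```

Emit:
servo_tool --pt "0 0 0.02 0 1" --pt "0 0 0.04 0 1" --pt "0 0 0.04 0 1" --pt "0 0 0.04 0 1"

```text
time: 13.43
tool_pos: [0.6328, -0.1769, 0.036]
ee_rot: [3.141, 0.0, 1.5]
wrist_force: [-1.2, 0.3, 3.0]
width: 0.0555
finger_force: 30.0
```

Contact (+3 N). Release, lift and look, heading for the blue jar.

Emit:
servo_tool --pt "0 0 0 0 0.9" --pt "0 0 0 0 0.6" --pt "0 0 0 0 0.3" --pt "0 0 0 0 0" --pt "0 0 0 0 0" --pt "0 0 -0.6 0 0" --pt "0 0 -1.8 0 0" --pt "0 0 -3.2 0 0" --pt "0 0 -4.6 0 0" --pt "0 0 -4.8 0 0"

```text
time: 14.27
tool_pos: [0.6359, -0.1779, 0.1632]
ee_rot: [3.129, 0.004, 1.5]
wrist_force: [0.9, 0.2, 2.0]
width: 0.0942
finger_force: 0.0
```

Run:
```python
from h import *
s=snap('wrist'); cv2.imwrite('pics/w6.png',s['image'])
for n,lo,hi,z in(('y',(22,120,90),(32,255,255),.052),('g',(45,90,40),(80,255,255),.028)):
    for c in blobs(s,lo,hi,300)[:2]: print(n,np.round(cast(s,[cen(c)],z)*1000,1),rect(s,c,z))
print(robot.get_obs()['tool_pos'],rows((.456,.080,.155),86))
```

```text
y [[ 632.4 -174.2]] [ 632.4 -174.4   54.2   58.3   -4.3]
g [[ 633.7 -150. ]] [ 633.8 -150.2   40.9   57.6   86.7]
g [[ 629.2 -206.8]] [ 629.5 -207.2   24.8   57.1   83.6]
[ 0.63547241 -0.17772424  0.16154202] (array([ 9.78, -7.89,  0.15, -0.01]), np.float64(85.9))
```

View pics/w6.png

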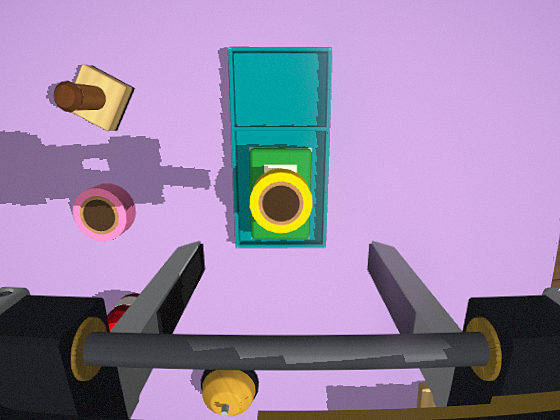

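The roll lies flat on the tin's middle, at (281,201), within about 1 mm. Next is the blue jar.

Emit:
servo_tool --pt "1.2 -1 0 0 0" --pt "2.4 -2 0 0 0" --pt "3.6 -3 0 0 0" --pt "4.8 -4 0 0 0" --pt "6 -5 0 0 0" --pt "7.2 -6 0 0 0" --pt "8 -7 0 0 0" --pt "8 -7.8 0 0 0" --pt "8 -7.8 0 0 0" --pt "8 -7.8 0 0 0"

```text
time: 15.15
tool_pos: [0.4515, 0.0368, 0.1539]
ee_rot: [-3.141, 0.0, 1.501]
wrist_force: [0.6, -0.1, -1.2]
width: 0.0936
finger_force: 0.0
```

```bash
python3 w.py w7 blue; python3 -c "
from h import *
o=robot.get_obs();print(o['tool_pos'],rows((.456,.080,.012),86))
"
```

```text
blue [297. 162.] 1773 [463.4  75.2] [463.4  74.9  39.1  39.9  -4. ]
[0.4522814  0.03640145 0.15414042] (array([ 1.75,  0.03,  5.69, -0.01]), np.float64(85.9))
```

View pics/w7.png

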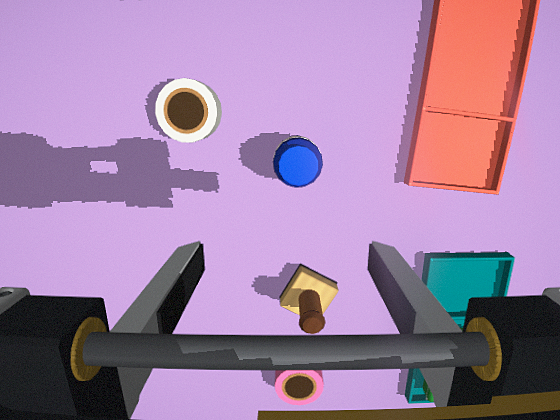

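The view shows the blue cap top at (298,163), the stamp knob at (312,322) and its base corner near (310,265), and the coral tray's near edge around (455,190). I'll refine the cap with a mask of its bright top only.

Run:
```python
from h import *
s=snap('wrist')
hsv=cv2.cvtColor(s['image'],cv2.COLOR_BGR2HSV); print(hsv[163,298],hsv[142,298],hsv[180,290])
for v in(150,180,200):
    for c in blobs(s,(105,150,v),(126,255,255),300): print(v,cen(c),np.round(cast(s,[cen(c)],.052)*1000,1),rect(s,c,.052))
print(rows((.463,.0745,.012),86))
m=cv2.inRange(hsv,np.array((0,100,80)),np.array((10,230,255)))
L=[];Rr=[]
for v in range(20,175,5):
    u=np.where(m[v,330:])[0]+330; L.append((u.min(),v)); Rr.append((u.max()+1,v))
B=[(u,np.where(m[:,u])[0].max()+1) for u in range(415,495,5)]
for n,P in(('L',L),('R',Rr),('B',B)):
    q=cast(s,P,.014)*1000; vx,vy,x,y=cv2.fitLine(np.float32(q),cv2.DIST_HUBER,0,.01,.01).ravel()
    print(n,np.round([x,y],1),'ang',round(float(np.degrees(np.arctan2(vy,vx))),2),np.round(q[[0,-1]],1).tolist())
```

```text
[111 216 242] [115 193 165] [110 233 240]
150 [298.72148051666125, 162.08032128514054] [[465.3  74.6]] [465.8  73.8  34.8  37.9 -29.5]
180 [297.0329270001401, 164.76572789687543] [[463.8  72.5]] [463.8  72.5  31.7  32.6  -4.1]
200 [297.0732054015636, 164.87064676616913] [[463.8  72.4]] [463.7  72.1  31.7  31.8  -4. ]
(array([ 1.56,  0.3 ,  5.69, -0.02]), np.float64(85.9))
L [581.4 120.6] ang 83.23 [[589.0, 186.8], [573.2, 54.4]]
R [680.7 140.1] ang 80.75 [[688.4, 185.5], [665.9, 48.7]]
B [607.8  33.9] ang -9.38 [[577.5, 38.4], [654.3, 26.3]]
```

Emit:
servo_tool --pt "0.8 0.15 0 0 0" --pt "1.51 0.32 0.4 0 0" --pt "1.51 0.32 1.5 0 0" --pt "1.51 0.32 2.8 0 0" --pt "1.51 0.32 4 0 0" --pt "1.51 0.32 5 0 0" --pt "1.51 0.32 5.5 0 0" --pt "1.51 0.32 5.69 0 0" --pt "1.51 0.32 5.69 0 0.2" --pt "1.51 0.32 5.69 0 0.4"

```text
time: 16.08
tool_pos: [0.464, 0.0732, 0.0133]
ee_rot: [3.141, 0.0, 1.499]
wrist_force: [0.3, 0.3, 0.8]
width: 0.0843
finger_force: 0.0
```

Emit:
servo_tool --pt "0 0 0 0 0.6" --pt "0 0 0 0 1" --pt "0 0 0 0 1" --pt "0 0 0 0 1" --pt "0 0 0 0 1" --pt "0 0 0 0 1" --pt "0 0 0 0 1" --pt "0 0 0 0 1"

```text
time: 16.75
tool_pos: [0.4633, 0.0737, 0.0133]
ee_rot: [3.141, -0.0, 1.5]
wrist_force: [0.0, 0.6, 1.9]
width: 0.0434
finger_force: 30.0
```

```bash
python3 -c "
from h import *
o=robot.get_obs();print(o['tool_pos'],o['width'],o['finger_force'],rows((.6386,-.0786,.155),86))
"
```

```text
[0.46326267 0.07366161 0.01330254] 0.043438098339622276 30.000447928905487 (array([-5.58,  7.43, -5.66, -0.01]), np.float64(85.9))
```

Emit:
servo_tool --pt "0 0 -0.3 0 1" --pt "0 0 -1 0 1" --pt "0 0 -2 0 1" --pt "0 0 -3 0 1" --pt "-0.4 0.5 -3.8 0 1" --pt "-1.1 1.4 -4 0 1" --pt "-1.9 2.5 -4 0 1" --pt "-2.8 3.7 -4 0 1" --pt "-3.6 4.8 -4 0 1" --pt "-4.3 5.8 -4 0 1"

```text
time: 17.58
tool_pos: [0.6008, -0.0454, 0.1128]
ee_rot: [-3.141, 0.0, 1.499]
wrist_force: [0.5, -0.0, -1.0]
width: 0.0438
finger_force: 30.0
```

Emit:
servo_tool --pt "-0.6 0.8 0 0 1" --pt "-1 1.3 0 0 1" --pt "-1.28 1.63 0 0 1" --pt "-1.28 1.63 0 0 1" --pt "-1.28 1.63 0.2 0 1" --pt "-1.28 1.63 0.8 0 1" --pt "-1.28 1.63 1.6 0 1" --pt "-1.28 1.63 2.4 0 1" --pt "-1.28 1.63 2.9 0 1" --pt "-1.28 1.63 3.1 0 1"

```text
time: 18.42
tool_pos: [0.6356, -0.0772, 0.0324]
ee_rot: [-3.136, -0.001, 1.501]
wrist_force: [-0.2, -1.1, -1.9]
width: 0.0433
finger_force: 30.0
```

```bash
python3 -c "
from h import *
o=robot.get_obs();print(o['tool_pos'],o['width'],rows((.6386,-.0786,.0173),86))
"
```

```text
[ 0.63563544 -0.07720101  0.03242072] 0.043301839680831664 (array([-0.05,  0.13,  0.6 ,  0.  ]), np.float64(86.0))
```

Emit:
servo_tool --pt "-0.05 0.1 0.1 0 1" --pt "-0.05 0.1 0.2 0 1" --pt "-0.05 0.1 0.3 0 1" --pt "-0.05 0.1 0.4 0 1" --pt "-0.05 0.1 0.5 0 1" --pt "-0.05 0.1 0.5 0 1" --pt "-0.05 0.1 0.5 0 1"

```text
time: 19.0
tool_pos: [0.6408, -0.0801, 0.0231]
ee_rot: [3.141, 0.0, 1.5]
wrist_force: [-0.6, -0.3, -1.4]
width: 0.0434
finger_force: 30.0
```

Emit:
servo_tool --pt "0 0 0.03 0 1" --pt "0 0 0.06 0 1" --pt "0 0 0.06 0 1" --pt "0 0 0.06 0 1"

```text
time: 19.33
tool_pos: [0.6407, -0.0801, 0.0215]
ee_rot: [-3.142, 0.0, 1.5]
wrist_force: [-0.1, -0.5, -1.4]
width: 0.0436
finger_force: 30.0
```

Emit:
servo_tool --pt "0 0 0.04 0 1" --pt "0 0 0.08 0 1" --pt "0 0 0.12 0 1" --pt "0 0 0.14 0 1" --pt "0 0 0.14 0 1" --pt "0 0 0.14 0 1"

```text
time: 19.83
tool_pos: [0.6407, -0.0801, 0.0179]
ee_rot: [-3.141, 0.0, 1.5]
wrist_force: [0.1, 0.1, -1.9]
width: 0.0431
finger_force: 30.0
```

Emit:
servo_tool --pt "0 0 0.02 0 1" --pt "0 0 0.04 0 1" --pt "0 0 0.04 0 1" --pt "0 0 0.04 0 1"

```text
time: 20.17
tool_pos: [0.6409, -0.0801, 0.0174]
ee_rot: [3.141, 0.0, 1.5]
wrist_force: [-0.6, 0.2, 1.1]
width: 0.0434
finger_force: 30.0
```

Emit:
servo_tool --pt "0 0 0 0 0.9" --pt "0 0 0 0 0.6" --pt "0 0 0 0 0.3" --pt "0 0 0 0 0" --pt "0 0 0 0 0" --pt "0 0 -0.6 0 0" --pt "0 0 -1.8 0 0" --pt "0 0 -3.2 0 0" --pt "0 0 -4.6 0 0" --pt "0 0 -5.4 0 0"

```text
time: 21.0
tool_pos: [0.6423, -0.0804, 0.1569]
ee_rot: [3.135, 0.001, 1.5]
wrist_force: [0.0, 0.1, 1.5]
width: 0.0924
finger_force: 0.0
```

Emit:
servo_tool --pt "0 -1.4 0 0 0" --pt "-0.6 -2.8 0 0 0" --pt "-1.2 -4.2 0 0 0" --pt "-1.8 -5.6 0 0 0" --pt "-2.4 -6.8 0 0 0" --pt "-2.4 -6.8 0 0 0" --pt "-2.4 -6.8 0 0 0" --pt "-2.4 -6.8 0 0 0"

```text
time: 21.67
tool_pos: [0.4677, -0.128, 0.1524]
ee_rot: [3.14, 0.0, 1.5]
wrist_force: [0.5, 0.3, 0.1]
width: 0.0937
finger_force: 0.0
```

Run:
```python
from h import *
s=snap('wrist'); cv2.imwrite('pics/w8.png',s['image'])
for n,lo,hi,z in(('base',(15,60,120),(30,160,255),.02),('knob',(0,60,20),(14,255,190),.06)):
    for c in blobs(s,lo,hi,150)[:5]: print(n,np.round(cen(c)),np.round(cast(s,[cen(c)],z)*1000,1),rect(s,c,z))
print(robot.get_obs()['tool_pos'],rows((.4705,-.0715,.15),86))
```

```text
base [281. 138.] [[467.3 -70.8]] [467.2 -71.3  45.2  45.3 -33.1]
base [272. 255.] [[ 450.2 -184.3]] [ 450.  -184.8   38.2   38.7   38.9]
knob [280. 142.] [[467.3 -71.3]] [467.3 -71.6  23.9  23.9 -49.9]
knob [471. 247.] [[ 628.3 -173. ]] [ 628.5 -173.4   30.5   31.6   86.6]
knob [454.  11.] [[604.   17.6]] [603.2  17.9   3.7  46.8  80.7]
[ 0.46803142 -0.12779374  0.15228723] (array([ 2.25, -0.06,  0.09, -0.01]), np.float64(86.0))
```

View pics/w8.png

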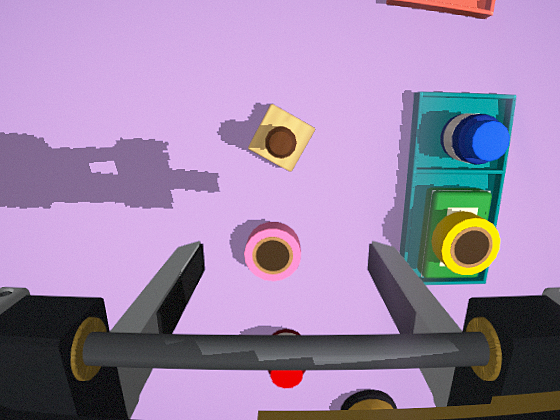

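The blue jar stands in the small compartment at (477,138), and the stamp is at (281,140), which is (467,-71) mm. I'll grip its handle.

Emit:
servo_tool --pt "1.2 -0.1 0 0 0" --pt "2.24 -0.19 0.3 0 0" --pt "2.24 -0.19 1.4 0 0" --pt "2.24 -0.19 2.6 0 0" --pt "2.24 -0.19 3.8 0 0" --pt "2.24 -0.19 4.7 0 0" --pt "2.24 -0.19 5.1 0 0.2" --pt "2.24 -0.19 5.1 0 0.4" --pt "2.24 -0.19 5.1 0 0.5" --pt "2.24 -0.19 5.1 0 0.6"

```text
time: 22.55
tool_pos: [0.468, -0.072, 0.0262]
ee_rot: [3.138, 0.001, 1.5]
wrist_force: [1.0, 0.7, 1.0]
width: 0.0708
finger_force: 0.0
```

Emit:
servo_tool --pt "0 0 0 0 0.7" --pt "0 0 0 0 0.8" --pt "0 0 0 0 1" --pt "0 0 0 0 1" --pt "0 0 0 0 1" --pt "0 0 0 0 1" --pt "0 0 0 0 1" --pt "0 0 0 0 1" --pt "0 0 0 0 1"

```text
time: 23.3
tool_pos: [0.466, -0.0717, 0.0243]
ee_rot: [-3.141, 0.0, 1.5]
wrist_force: [0.7, -0.9, -0.7]
width: 0.0226
finger_force: 30.0
```

```bash
python3 -c "
from h import *
o=robot.get_obs();print(o['tool_pos'],o['width'],o['finger_force'],rows((.637,.163,.13),110))
"
```

```text
[ 0.46597774 -0.07171804  0.0242911 ] 0.022570234173171177 29.97774759074673 (array([ 9.85,  6.16, -4.23, -4.01]), np.float64(85.9))
```

Emit:
servo_tool --pt "0 0 -0.3 0 1" --pt "0 0 -1 0 1" --pt "0 0 -2 0 1" --pt "0.3 0.2 -3 0 1" --pt "1.1 0.7 -3.8 -0.4 1" --pt "2.2 1.4 -4 -0.8 1" --pt "3.4 2.1 -4 -1.2 1" --pt "4.6 2.9 -4 -1.7 1" --pt "5.8 3.6 -4 -2.2 1" --pt "7 4.4 -4 -2.7 1"

```text
time: 24.13
tool_pos: [0.5887, 0.0966, 0.1249]
ee_rot: [-3.141, 0.0, 1.785]
wrist_force: [0.7, -0.7, -0.7]
width: 0.0225
finger_force: 30.0
```

```bash
python3 -c "
from h import *
o=robot.get_obs();print(o['tool_pos'],o['width'],rows((.637,.163,.0283),110))
"
```

```text
[0.58873265 0.09657813 0.12492216] 0.022487517434828564 (array([ 2.19,  2.45,  3.86, -1.28]), np.float64(102.3))
```

Emit:
servo_tool --pt "0.8 0.9 0 -0.4 1" --pt "1.5 1.7 0 -0.8 1" --pt "2 2.2 0 -1.2 1" --pt "2.16 2.41 0 -1.28 1" --pt "2.16 2.41 0.4 -1.28 1" --pt "2.16 2.41 1.2 -1.28 1" --pt "2.16 2.41 2.1 -1.28 1" --pt "2.16 2.41 2.9 -1.28 1" --pt "2.16 2.41 3.3 -1.28 1" --pt "2.16 2.41 3.4 -1.28 1"

```text
time: 24.97
tool_pos: [0.6331, 0.1589, 0.036]
ee_rot: [-3.135, -0.001, 1.915]
wrist_force: [-0.3, -0.1, -1.3]
width: 0.0223
finger_force: 30.0
```

Emit:
servo_tool --pt "0 0 0.06 0 1" --pt "0 0 0.12 0 1" --pt "0 0 0.18 0 1" --pt "0 0 0.24 0 1" --pt "0 0 0.24 0 1" --pt "0 0 0.24 0 1"

```text
time: 25.47
tool_pos: [0.6361, 0.1606, 0.0341]
ee_rot: [3.141, 0.0, 1.917]
wrist_force: [-0.5, -0.6, -1.1]
width: 0.0221
finger_force: 30.0
```

Emit:
servo_tool --pt "0 0 0.05 0 1" --pt "0 0 0.1 0 1" --pt "0 0 0.15 0 1" --pt "0 0 0.2 0 1" --pt "0 0 0.2 0 1" --pt "0 0 0.2 0 1"

```text
time: 25.97
tool_pos: [0.6358, 0.1605, 0.0284]
ee_rot: [-3.141, 0.0, 1.917]
wrist_force: [0.5, -0.1, -0.7]
width: 0.0224
finger_force: 30.0
```

Emit:
servo_tool --pt "0 0 0.02 0 1" --pt "0 0 0.04 0 1" --pt "0 0 0.04 0 1" --pt "0 0 0.04 0 1"

```text
time: 26.3
tool_pos: [0.6361, 0.1604, 0.0282]
ee_rot: [3.141, 0.0, 1.917]
wrist_force: [-1.3, -1.5, 3.4]
width: 0.0222
finger_force: 30.0
```

Emit:
servo_tool --pt "0 0 0 0 0.9" --pt "0 0 0 0 0.6" --pt "0 0 0 0 0.3" --pt "0 0 0 0 0" --pt "0 0 0 0 0" --pt "0 0 -0.6 0 0" --pt "0 0 -1.8 0 0" --pt "0 0 -3.2 0 0" --pt "0 0 -4.6 0 0" --pt "0 0 -5.2 0 0"

```text
time: 27.13
tool_pos: [0.6378, 0.161, 0.1633]
ee_rot: [3.133, 0.001, 1.917]
wrist_force: [1.2, -0.2, 0.2]
width: 0.079
finger_force: 0.0
```

Run:
```python
from h import *
s=snap('wrist'); cv2.imwrite('pics/w9.png',s['image'])
m=cv2.inRange(cv2.cvtColor(s['image'],cv2.COLOR_BGR2HSV),np.array((0,110,80)),np.array((10,230,255)))
for n,lo,hi,z in(('base',(15,60,120),(30,160,255),.024),('coral',(0,110,80),(10,230,255),.014)):
    for c in blobs(s,lo,hi,150)[:3]: print(n,np.round(cen(c)),rect(s,c,z))
print(robot.get_obs()['tool_pos'],rows((.45,-.34,.16),86))
```

```text
base [283. 195.] [635.4 161.8  45.5  45.9  -9.3]
coral [273. 212.] [631.2 128.6  93.3 193.6  -9.4]
[0.63891424 0.16119482 0.16560036] (array([-16.3 , -13.91,   0.09,   3.97]), np.float64(109.8))
```

View pics/w9.png

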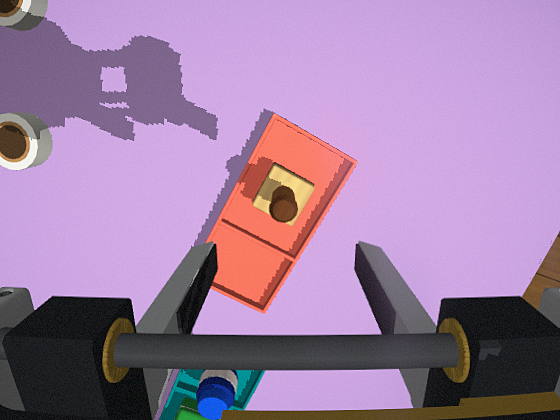

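The stamp stands upright in the coral large compartment at (284,195), square with the tray. Now the red jar.

Emit:
servo_tool --pt "-1.1 -0.95 0 0.5 0" --pt "-2.2 -1.9 0 1 0" --pt "-3.3 -2.8 0 1.5 0" --pt "-4.4 -3.75 0 2 0" --pt "-5.5 -4.7 0 2.5 0" --pt "-6.6 -5.6 0 3 0" --pt "-7.7 -6.6 0 3.5 0" --pt "-8.8 -7.5 0 4 0" --pt "-9.9 -8.5 0 4 0" --pt "-11 -9.4 0 4 0"

```text
time: 28.02
tool_pos: [0.5064, -0.179, 0.1559]
ee_rot: [-3.14, -0.001, 1.498]
wrist_force: [0.7, 0.5, -0.1]
width: 0.0938
finger_force: 0.0
```

```bash
python3 -c "
from h import *
o=robot.get_obs();print(o['tool_pos'],rows((.45,-.34,.155),86))
"
```

```text
[ 0.50635671 -0.17904461  0.15592796] (array([-6.59, -1.78,  0.04, -0.03]), np.float64(85.8))
```

Emit:
servo_tool --pt "-1.2 -0.3 0 0 0" --pt "-2.4 -0.6 0 0 0" --pt "-3.6 -1 0 0 0" --pt "-4.8 -1.3 0 0 0" --pt "-6 -1.6 0 0 0" --pt "-6.6 -1.8 0 0 0" --pt "-6.6 -1.8 0 0 0" --pt "-6.6 -1.8 0 0 0"

```text
time: 28.68
tool_pos: [0.4504, -0.3392, 0.1559]
ee_rot: [-3.14, -0.002, 1.496]
wrist_force: [-0.3, 0.6, 0.2]
width: 0.0938
finger_force: 0.0
```

Run:
```python
from h import *
s=snap('wrist'); cv2.imwrite('pics/w10.png',s['image'])
for v in(140,170,200):
    for c in blobs(s,(174,150,v),(180,255,255),200)+blobs(s,(0,190,v),(6,255,255),200): print(v,np.round(cen(c)),rect(s,c,.052))
print(robot.get_obs()['tool_pos'],rows((.45,-.3,.012),86))
```

```text
140 [290. 166.] [ 456.9 -304.2   30.5   32.7    6.4]
140 [281. 168.] [ 447.6 -305.8   17.1   28.5    2.2]
170 [290. 166.] [ 456.8 -304.1   30.4   32.5    6.4]
170 [281. 168.] [ 447.6 -305.8   17.1   28.5    2.2]
200 [290. 166.] [ 456.7 -304.3   29.4   32.2    3.7]
200 [281. 168.] [ 447.9 -305.8   16.4   28.5    2.2]
[ 0.4508242  -0.33843172  0.15625279] (array([ 1.52, -0.14,  5.77, -0.03]), np.float64(85.8))
```

View pics/w10.png

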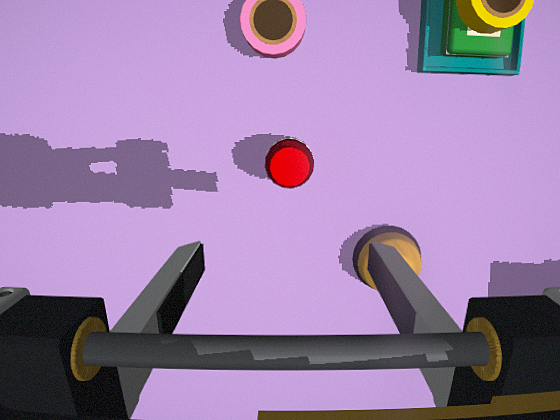

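The red cap is at (290,166), giving about (455.5,-304.7) mm. The bell at (390,258) is well clear of the fingers. I'll descend.

Emit:
servo_tool --pt "0.8 0.05 0 0 0" --pt "1.36 0.09 0.4 0 0" --pt "1.36 0.09 1.5 0 0" --pt "1.36 0.09 2.8 0 0" --pt "1.36 0.09 4 0 0" --pt "1.36 0.09 5 0 0" --pt "1.36 0.09 5.5 0 0" --pt "1.36 0.09 5.75 0 0" --pt "1.36 0.09 5.75 0 0.2" --pt "1.36 0.09 5.75 0 0.4"

```text
time: 29.57
tool_pos: [0.4568, -0.3055, 0.0149]
ee_rot: [3.14, 0.001, 1.499]
wrist_force: [0.9, 0.0, -0.1]
width: 0.0842
finger_force: 0.0
```

Emit:
servo_tool --pt "0 0 0 0 0.6" --pt "0 0 0 0 1" --pt "0 0 0 0 1" --pt "0 0 0 0 1" --pt "0 0 0 0 1" --pt "0 0 0 0 1" --pt "0 0 0 0 1" --pt "0 0 0 0 1"

```text
time: 30.23
tool_pos: [0.4558, -0.3056, 0.014]
ee_rot: [3.141, 0.0, 1.498]
wrist_force: [-0.7, -0.5, 2.5]
width: 0.0436
finger_force: 30.0
```

```bash
python3 -c "
from h import *
o=robot.get_obs();print(o['tool_pos'],o['width'],o['finger_force'],rows((.6216,.0698,.16),81),rows((.5,0,.16),81))
"
```

```text
[ 0.45584912 -0.30558312  0.01400432] 0.04363498502087664 30.000424683094025 (array([15.46,  5.52, -5.84,  0.8 ]), np.float64(85.8)) (array([12.32,  0.87, -5.84,  0.8 ]), np.float64(85.8))
```

Emit:
servo_tool --pt "0 0 -0.3 0 1" --pt "0 0 -1 0 1" --pt "0 0 -2 0 1" --pt "0 0 -3.1 0 1" --pt "0.5 0.2 -4.2 0 1" --pt "1.4 0.5 -5.2 0 1" --pt "2.5 0.9 -5.8 0.2 1" --pt "3.7 1.3 -5.8 0.4 1" --pt "4.9 1.75 -5.8 0.6 1" --pt "6.1 2.2 -5.8 0.8 1"

```text
time: 31.07
tool_pos: [0.5221, -0.156, 0.1594]
ee_rot: [3.141, 0.0, 1.412]
wrist_force: [1.0, -0.4, -1.9]
width: 0.0435
finger_force: 30.0
```

Emit:
servo_tool --pt "1.2 0.5 0 0 1" --pt "2.4 1 0 0 1" --pt "3.6 1.5 0 0 1" --pt "4.8 2 0 0 1" --pt "6 2.5 0 0 1" --pt "7.2 3 0 0 1" --pt "8.2 3.4 0 0 1" --pt "8.6 3.6 0 0 1" --pt "8.6 3.6 0 0 1" --pt "8.6 3.6 0 0 1"

```text
time: 31.9
tool_pos: [0.6437, 0.0406, 0.1582]
ee_rot: [-3.14, 0.001, 1.415]
wrist_force: [-0.5, 0.1, -2.4]
width: 0.0433
finger_force: 30.0
```

```bash
python3 -c "
from h import *
o=robot.get_obs();print(o['tool_pos'],o['width'],o['finger_force'],rows((.6216,.0698,.018),81))
"
```

```text
[0.64373587 0.04062244 0.15817163] 0.04332045132400176 29.9995020031929 (array([ 1.02, -1.05,  5.61,  0.01]), np.float64(81.1))
```

Emit:
servo_tool --pt "0.5 -0.5 0 0 1" --pt "1.02 -1.05 0 0 1" --pt "1.02 -1.05 0.3 0 1" --pt "1.02 -1.05 1.1 0 1" --pt "1.02 -1.05 2.1 0 1" --pt "1.02 -1.05 3.1 0 1" --pt "1.02 -1.05 4 0 1" --pt "1.02 -1.05 4.7 0 1" --pt "1.02 -1.05 5.1 0 1" --pt "1.02 -1.05 5.2 0 1"

```text
time: 32.73
tool_pos: [0.6202, 0.0684, 0.0259]
ee_rot: [-3.137, 0.002, 1.412]
wrist_force: [-0.3, 0.8, -2.0]
width: 0.0434
finger_force: 30.0
```

Emit:
servo_tool --pt "0 0 0.06 0 1" --pt "0 0 0.12 0 1" --pt "0 0 0.18 0 1" --pt "0 0 0.22 0 1" --pt "0 0 0.22 0 1" --pt "0 0 0.22 0 1"

```text
time: 33.23
tool_pos: [0.6226, 0.0704, 0.0238]
ee_rot: [3.141, -0.0, 1.414]
wrist_force: [-0.7, 0.4, -2.5]
width: 0.0434
finger_force: 30.0
```

Emit:
servo_tool --pt "0 0 0.06 0 1" --pt "0 0 0.12 0 1" --pt "0 0 0.17 0 1" --pt "0 0 0.2 0 1" --pt "0 0 0.21 0 1" --pt "0 0 0.21 0 1"

```text
time: 33.73
tool_pos: [0.6222, 0.0703, 0.018]
ee_rot: [-3.141, 0.0, 1.414]
wrist_force: [-0.1, -0.0, 0.2]
width: 0.0435
finger_force: 30.0
```

Emit:
servo_tool --pt "0 0 0.02 0 1" --pt "0 0 0.03 0 1" --pt "0 0 0.03 0 1" --pt "0 0 0.03 0 1"

```text
time: 34.07
tool_pos: [0.6222, 0.0703, 0.018]
ee_rot: [3.141, 0.0, 1.414]
wrist_force: [-4.1, -0.1, 5.1]
width: 0.0436
finger_force: 30.0
```

Contact. Release, lift, back off, and check.

Emit:
servo_tool --pt "0 0 0 0 0.9" --pt "0 0 0 0 0.6" --pt "0 0 0 0 0.3" --pt "0 0 0 0 0" --pt "0 0 0 0 0" --pt "0 0 -0.6 0 0" --pt "0 0 -1.8 0 0" --pt "0 0 -3.2 0 0" --pt "0 0 -4.6 0 0" --pt "0 0 -5.6 0 0"

```text
time: 34.9
tool_pos: [0.6234, 0.0703, 0.1605]
ee_rot: [3.137, -0.001, 1.414]
wrist_force: [0.3, -0.3, 1.0]
width: 0.0922
finger_force: 0.0
```

Emit:
servo_tool --pt "-0.5 -1 -1 0 0" --pt "-1 -2 -2 0 0" --pt "-1.5 -3 -2.5 0 0" --pt "-2 -4 -2.5 0 0" --pt "-2.5 -5 -2.5 0 0" --pt "-2.5 -6 -2.5 0 0" --pt "-2.5 -6 -2.5 0 0" --pt "-2.5 -6 -2.5 0 0"

```text
time: 35.57
tool_pos: [0.4642, 0.0319, 0.22]
ee_rot: [3.14, -0.0, 1.414]
wrist_force: [0.1, 0.4, 0.9]
width: 0.0942
finger_force: 0.0
```

Run:
```python
from h import *
s=snap('scene'); cv2.imwrite('pics/fin_s.png',cv2.resize(s['image'][120:340,90:430],None,fx=2.3,fy=2.3))
cv2.imwrite('pics/fin_w.png',snap('wrist')['image'])
for lo,hi,n in(((165,60,120),(179,150,255),'pink'),):
    for c in blobs(s,lo,hi,150): print(n,np.round(cast(s,[cen(c)],.012)*1000,1),cen(c))
print(robot.get_obs()['time'])
```

```text
pink [[825.1 602.4]] [544.4418704418705, 219.98512798512797]
pink [[ 732.3 -513.6]] [110.35740335521515, 400.48067104303425]
pink [[-277.3  738.3]] [344.73791666666665, 47.07125]
pink [[ 437.8 -179.5]] [206.97009345794393, 239.62928348909657]
35.6667
```

View pics/fin_s.png

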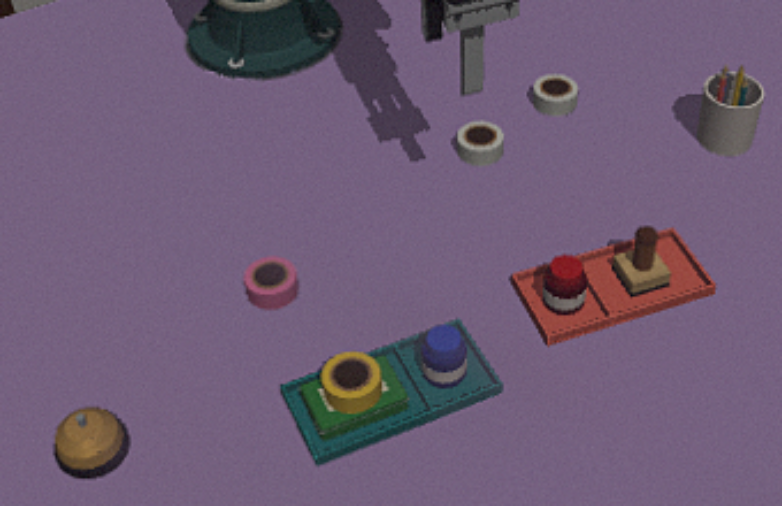

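View pics/fin_w.png

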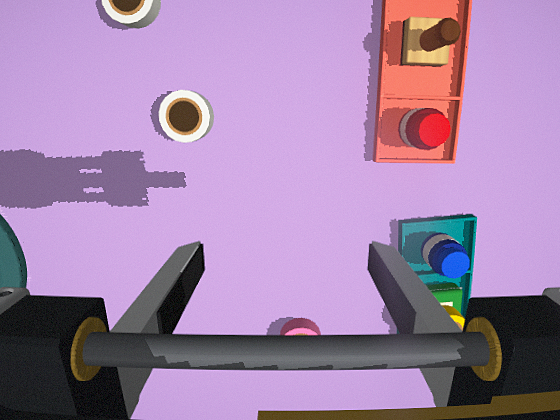

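Both sets are complete: the tin with the yellow roll on it and the blue jar in the teal tray, the stamp and red jar upright in the coral tray. The pink roll, pot and bell are unmoved, so I'm handing in.

```bash
python3 -c "
from bench import robot
print(robot.close_job())"
```

```text
the job is handed in; nothing more can be done
None
```

Both gift sets are made up as asked and the job is handed in at about 36 s; the final pictures show everything in its place, with the pink roll, pencil pot and bell left alone, though no verdict came back.

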